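Push the tip box down the guide lane onto the reading mat

TASK

Gently push the blue box of pipette tips along the bench, into the lane between the two aluminium guide rails and down it, until the whole box stands squarely on the white reading mat. Neither the box nor the robot may touch the rails or any other part of the reading station at any time; the box stays flat on the bench (no lifting, tipping or flicking), and everything else is left where it stands.

Things in the scene. Friction and masses are not known exactly. Their poses are not given: they have to be found in the camera images.
- tip_box: Closed blue plastic box with a white label on top, 0.2 to 0.4 kg, slides freely on the bench: 96 mm along its x, 120 along its y, 65 tall. Origin: centre of its underside; z up. It starts on the bench before the lane's mouth, its y axis within 18 degrees of the lane's, up to 20 mm off the lane's centre line. Too wide to grasp.
- station: Fixed reading station. Origin: centre of the lane's mouth at bench height; +y points down the lane (roughly the robot's left, within 12 degrees), x across it, z up. Two aluminium guide rails, 12 mm wide, 15 tall, run from y = 0 to 335 mm, inner faces at x = -60 and +60 mm (12 mm spare each side of the box). Between and before them the bench is bare and flat.
- reader (a point): Foot of the beige reader head at the lane's far end (part of the station), on the centre line 350 mm from the mouth. The head is 170 mm across, 56 mm deep beyond this point and 130 mm tall; before it a 15 mm tall cross bar joins the rails, its near face 335 mm from the mouth.
- mat_centre (a point): Centre of the white reading mat between the rails, at bench height, on the station's centre line 225 mm from the mouth; axes as the station's. The mat is 118 mm across and 150 mm along the lane (30 mm longer than the box), flush with the bench: it does not hinder the box.
- sample_jar: Bystander, to be left alone: small glass jar with a red lid, 48 mm across and 65 tall, stands beside the lane. Origin: centre of its underside.
- tape_roll: Bystander, to be left alone: roll of yellow tape lying flat, 90 mm across, 20 tall, beside the lane on the robot's side. Origin: centre of its underside.
- carton: Bystander, to be left alone: flat orange carton 60 x 90 mm, 28 tall, on the far side of the box. Origin: centre of its underside.
- beaker: Bystander, to be left alone: clear open beaker 72 mm across, 90 tall, on the left of the bench. Origin: centre of its underside.
- wash_bottle: Bystander, to be left alone: white bottle with a blue cap, 64 mm across, 170 tall, on the left of the bench. Origin: centre of its underside.
- amber_bottle: Bystander, to be left alone: amber bottle with a black cap, 60 mm across, 130 tall, on the left of the bench. Origin: centre of its underside.
- organiser: Bystander, to be left alone: blue open compartment tray 150 x 100 mm, 55 tall, on the right of the bench. Origin: centre of its underside.

How it is judged:
By the outcome, as a careful person would: the job done as asked, in the order asked, and still so for the second after the job is handed in, with the robot touching nothing.
It also fails if it takes over 72 s, if anything falls off the work surface, if the arm or the gripper's body presses on something with over 40 N, if the wrist force passes 120 N, or if a joint passes its speed limit or range.

ROBOT

A 6-joint arm with a two-finger parallel gripper is mounted at the origin on the work surface. World frame = base frame: x ahead of the robot, y to its left, z up, the work surface at z = 0. Lengths are in m, angles in rad, forces in N, time in s.
With the tool pointing down it reaches from about 0.35 to 0.775 m from the base axis. Payload 7.3 kg.
Tool frame: the origin (TCP) lies at the centre of the arm's flange, where the gripper is bolted on; the fingertips stand 178 mm ahead of it and the grasp point (between the pads) lies 159 mm ahead of it; z points along the fingers, y is the line along which they close (so a half turn about z gives the same grasp; the last joint's range is limited). The gripper opens to 92 mm and grips with 3 to 60 N. Pads are 19 mm wide; open, the fingers measure 130 mm over their backs; the gripper's body (75 mm by 190 mm) begins 47 mm behind the grasp point.
Start: joints at [-1.349, 0.342, 1.524, -0, 1.275, -0.146], TCP at [0.189, -0.49, 0.405] pointing down, gripper open.
Joint ranges: [-2.53, 2.53], [-0.77, 2.02], [0.04, 2.7], [-1, 4.14], [0.28, 2.66], [-3.11, 3.11]. Speed limits (rad/s): [2.57, 2.57, 3.14, 3.14, 3.14, 3.14].

INTERFACE

Orientations are given as [roll, pitch, yaw] about the fixed x, y, z axes, in that order (R = Rz(yaw) Ry(pitch) Rx(roll)).
In Python, from cell import robot gives the robot as it stands.
- The arm moves only by the shell command python3 drive.py 'ROWS' [OPENING] [FORCE]. ROWS is a JSON list of rows, 1 to 8 of them, each written [[dx, dy, dz], [rx, ry, rz]]: dx, dy, dz in units of 50 mm, then a rotation vector rx, ry, rz in units of 0.05 rad; each row shifts and turns the commanded pose from where the row before left it, along the tool's axes as they then stand; what a row does not reach is not made up. A row lasts 1/12 s, in which the tool goes at most 0.0417 m and 0.125 rad, less where a joint would pass 70% of its speed; a pose out of reach is approached as far as the arm can. OPENING is the finger opening in m, set as the command begins (- or left out keeps the last). The fingers move at their own pace and stop on an object; FORCE is the grip in N (left out, the last holds). Time passes only in rows, so rows that do not move let the fingers close. It prints the time, the measured TCP pose, the force, the opening and the grip force at its end. Input that does not fit is refused with a message, and nothing moves.
- robot.observe(): the state, without advancing time (a new reading comes with each control period).
- robot.read_camera(name): name is "scene" or "top" or "wrist"; returns a dict with "image" (480x640x3 uint8, red, green, blue), "fx", "fy", "cx", "cy" (pixels), "pose" (4x4, takes a point from camera to world coordinates). Camera axes: x right, y down, z forward; pixel columns grow to the right and rows downward; lengths in m; the calibration is good to about 2 mm. The wrist camera is an equidistant fisheye: a pixel r from the principal point sees the ray r / f radians off the axis. A picture is of the moment at which its call begins. There is no depth.
- robot.hand_in(): hands the job in; it is judged then, once.
The state is a dict: "time": time; "qpos": joint angles; "qvel": joint speeds; "joint_efforts": joint torques, N m; "tool_pos": TCP position; "tool_rot": TCP orientation; "contact_force": force on the tool from outside, world axes, zero at the start; "torque": the same for the moment, N m; "opening": finger opening in m; "grip_force": force on a finger pad.
Only numpy, scipy, OpenCV 4.12 (cv2) and the standard library are available. Lean on these libraries where they do the work, as an engineer would, in place of code of your own. Each camera call takes 0.05 s, during which the arm holds its last target. There are 200 camera calls.

## Working session

There is one attempt and no reset: what is moved stays moved. The work goes in short steps, Python scripts to look and compute and a shell command to move; the robot and the scene stay as the last step left them, time stands still between calls to the robot, and variables do not carry over. Pictures are saved under pics/ and viewed, at most 10 in all, crops included, and the job is handed in when it is done.

```bash
ls; mkdir -p pics; python3 - <<'E'
from cell import robot
import cv2
for n in("top","scene"):
    c=robot.read_camera(n);cv2.imwrite(f"pics/{n}0.png",c["image"][...,::-1]);print(n,c["fx"],c["cx"],c["cy"],c["pose"].round(3).tolist() if hasattr(c["pose"],"round") else c["pose"])
print(robot.observe())
E
```

```text
cell.py
drive.py
pics
top 447.2911161772094 315.8995816305155 243.09060807141685 [[0.024, -0.997, 0.073, 0.467], [-1.0, -0.023, 0.012, 0.002], [-0.01, -0.073, -0.997, 1.3], [0.0, 0.0, 0.0, 1.0]]
scene 505.6484494910822 317.58536252929343 235.896098862077 [[-0.464, 0.671, -0.579, 1.384], [0.886, 0.36, -0.294, 0.403], [0.011, -0.649, -0.761, 1.14], [0.0, 0.0, 0.0, 1.0]]
{'time': 0.1, 'qpos': array([-1.34898969e+00,  3.42630733e-01,  1.52487346e+00, -2.78082536e-05,
        1.27536563e+00, -1.45978704e-01]), 'qvel': array([-0.00116549, -0.00098482, -0.00231261, -0.0002822 ,  0.00049911,
       -0.0012496 ]), 'joint_efforts': array([ 1.72568019e-03, -4.32004523e+01, -2.44694442e+01,  7.19467155e-02,
        5.26424136e-02, -4.08889980e-05]), 'tool_pos': array([ 0.18876778, -0.48977609,  0.40414265]), 'tool_rot': array([-3.14032520e+00, -1.59467154e-04,  3.67793355e-01]), 'contact_force': array([-0.12565814,  0.02978504,  0.60477888]), 'torque': array([ 0.0245764 ,  0.01516031, -0.00212927]), 'grip_force': 0.0, 'opening': 0.09218592683393417}
```

View pics/top0.png

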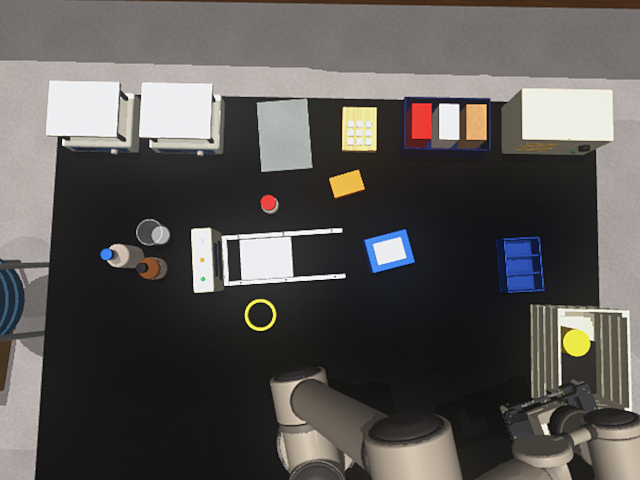

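View pics/scene0.png

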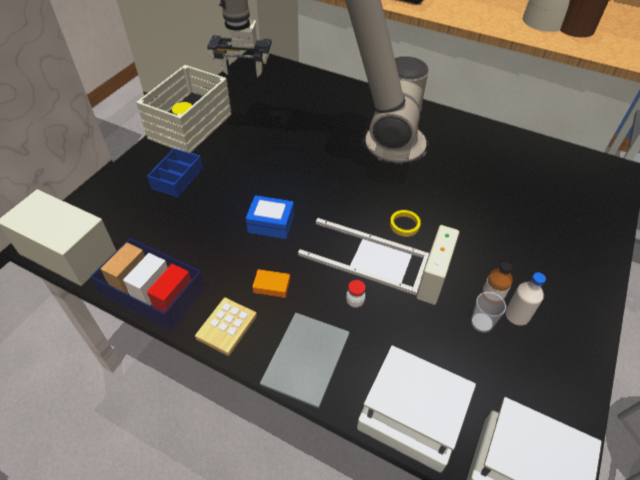

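Top view: box near (390,250), label (390,249); rails from (342,231)/(345,276) left to about (225,238)/(225,283); mat at (266,258), head at (206,260). The scene view agrees.

```bash
cat > h.py <<'E'
from cell import robot
import numpy as np, cv2
def cast(c,px,z):
    px=np.atleast_2d(px).astype(float)
    d=np.c_[(px[:,0]-c["cx"])/c["fx"],(px[:,1]-c["cy"])/c["fy"],np.ones(len(px))]@c["pose"][:3,:3].T
    o=c["pose"][:3,3]; return (o+d*((z-o[2])/d[:,2])[:,None])[:,:2]
def blob(m,near):
    n,l,s,ce=cv2.connectedComponentsWithStats(m.astype(np.uint8))
    ok=[i for i in range(1,n) if s[i,4]>60]
    i=min(ok,key=lambda i:np.hypot(*(ce[i]-near)));return (l==i)
def rect(c,m,z):
    k,_=cv2.findContours(m.astype(np.uint8),cv2.RETR_EXTERNAL,cv2.CHAIN_APPROX_NONE)
    k=max(k,key=cv2.contourArea)[:,0]
    return cv2.minAreaRect((cast(c,k,z)*1000).astype(np.float32))
E
python3 - <<'E'
from h import *
for n,bx,lb,mt in(("top",(390,250),(390,249),(266,258)),("scene",(270,215),(269,211),(381,262))):
    c=robot.read_camera(n);I=c["image"].astype(int);r,g,b=I[...,0],I[...,1],I[...,2]
    hsv=cv2.cvtColor(c["image"],cv2.COLOR_RGB2HSV)
    blue=(b>90)&(b>r+60)
    m=blob(blue,bx);print(n,"box",rect(c,m,.065), "V pct",np.percentile(hsv[...,2][m],[5,50,95]))
    w=(I.min(2)>140);print("label",rect(c,blob(w,lb),.065));print("mat",rect(c,blob(w,mt),0), blob(w,mt).sum())
    y,x=(mt[1],mt[0])
    # profile
    if n=="top":
        for col in(235,250,300,315,330):print(col,[(row,int(I[row,col].min())) for row in list(range(228,244))+list(range(272,290)) if I[row,col].min()>60])
        print([ (x,int(I[258,x].min())) for x in range(215,245)])
        for row in range(227,236):print(row,I[row,334:350].min(1))
        for row in range(272,282):print(row,I[row,334:350].min(1))
E
```

```text
top box ((541.786376953125, -185.66558837890625), (97.25735473632812, 121.46556854248047), 15.879403114318848) V pct [171.55 238.   250.  ]
label ((541.7753295898438, -186.15567016601562), (61.744300842285156, 81.60731506347656), 16.055950164794922)
mat ((521.3572387695312, 112.93866729736328), (146.90306091308594, 354.0122985839844), 5.063511371612549) 3452
235 [(235, 193), (236, 252), (237, 244), (238, 242), (239, 166), (280, 77), (281, 200), (282, 248), (283, 246), (284, 225), (285, 86)]
250 [(234, 193), (235, 251), (236, 242), (237, 234), (238, 158), (239, 181), (240, 245), (241, 238), (242, 237), (243, 236), (272, 237), (273, 237), (274, 237), (275, 237), (276, 236), (277, 238), (278, 241), (279, 206), (280, 176), (281, 244), (282, 246), (283, 226), (284, 86)]
300 [(230, 134), (231, 234), (232, 245), (233, 247), (234, 221), (276, 164), (277, 246), (278, 242), (279, 248), (280, 219)]
315 [(229, 133), (230, 234), (231, 245), (232, 247), (233, 219), (275, 129), (276, 230), (277, 243), (278, 249), (279, 218)]
330 [(228, 136), (229, 227), (230, 225), (231, 229), (232, 227), (274, 129
[... 1241 characters left out ...]
44 242 242 243 243 245 249 255 187   7  26  30  31]
277 [202 204 244 253 243 237 238 240 231 225 234 150  12  28  30  30]
278 [226 225 223 223 186 157 159 155 111  80  55  25  24  29  31  31]
279 [ 0  0  0  0  4  7  7  8 12 14 17 22 29 29 30 31]
280 [26 27 26 26 27 28 28 26 27 28 29 29 29 30 29 29]
281 [32 32 31 32 30 30 31 32 30 30 30 31 30 30 29 28]
scene box ((564.1115112304688, -172.62060546875), (148.4931640625, 130.8795928955078), 17.681594848632812) V pct [104. 162. 230.]
label ((541.574462890625, -184.6390380859375), (62.527774810791016, 80.53297424316406), 16.0000057220459)
mat ((448.01702880859375, 133.3319091796875), (269.26300048828125, 412.0289306640625), 5.052574634552002) 3784
```

```bash
python3 - <<'E'
from h import *
c=robot.read_camera("top");I=c["image"].astype(int)
w=I.min(2)>120
u=[];l=[]
for x in range(296,338):
    for lst,a,b in((u,224,240),(l,268,286)):
        r=np.arange(a,b);v=I[a:b,x].min(1)*(I[a:b,x].min(1)>60.);lst.append((x,(r*v).sum()/v.sum()))
# mat
for nm,p in(("far",u),("near",l)):
    q=cast(c,p,.015);k=np.polyfit(q[:,1],q[:,0],1);print(nm,k,np.degrees(np.arctan(k[0])),np.abs(np.polyval(k,q[:,1])-q[:,0]).max())
print("mouth ends",cast(c,[(341.8,230.3),(345,275.5)],.015))
# mat end columns
for row in(250,258,266):
    v=I[row].min(1);xs=np.where(v[236:300]>120)[0]+236;print(row,xs.min(),xs.max(),cast(c,[(xs.min()-.5,row),(xs.max()+.5,row)],0))
xs=[226.7];print("bar near",cast(c,[(227.2,258)],.015))
hsv=cv2.cvtColor(c["image"],cv2.COLOR_RGB2HSV)
b=(I[...,2]>90)&(I[...,2]>I[...,0]+60)
print("box",cv2.boxPoints(rect(c,blob(b,(390,250)),.065)))
print("label",cv2.boxPoints(rect(c,blob(w,(390,249)),.065)))
print("carton",cast(c,[(347,184)],.028),"jar",cast(c,[(269,203)],.065),"tape",cast(c,[(260,315)],.02))
E
```

```text
far [-0.08994981  0.59687879] -5.139911788291792 0.0007772813882915841
near [-0.08698207  0.46451008] -4.971193721807443 0.0007141621911694318
mouth ends [[ 0.60004304 -0.05668009]
 [ 0.47020389 -0.06836483]]
250 240 291 [[0.53712036 0.23960657]
 [0.5406247  0.08791492]]
258 240 292 [[0.51379831 0.23876234]
 [0.51739243 0.08436039]]
266 241 292 [[0.49060564 0.23500758]
 [0.4941538  0.08372128]]
bar near [[0.51243707 0.27150476]]
box [[ 478.39606  -140.55585 ]
 [ 511.63068  -257.38626 ]
 [ 605.1767   -230.77533 ]
 [ 571.9421   -113.944916]]
label [[ 500.65778 -154.41946]
 [ 522.5616  -234.07947]
 [ 582.53314 -217.58932]
 [ 560.62933 -137.92932]]
carton [[ 0.73289496 -0.06843475]] jar [[0.66680272 0.1500656 ]] tape [[0.35262692 0.17096715]]
```
Lane: direction as function of y: x = 0.5307 - 0.0885 y (mean of lines). Lane direction d = (-0.0881,0.9961), angle: yaw of station +y rotated: station y = (−sinθ, cosθ) with θ=5.05°. Rails spacing 132.4*cos≈ 131.9 ✓ (132).
Mouth: mid (0.5351,-0.0625); mat: 0.239 - ... centre approx (0.5156,0.1615) ; dist from mouth: 0.225 ✓. 

Lane: mouth (0.535, -0.0625), heading 5.05°, rail spacing 132 mm, which checks. Box: (0.542, -0.186), yaw 15.9°, so it is 10.9° off and about 4 mm off the centre line. Plan: square two-finger fence behind the box, with fingertips above rail height, then push along the lane so the box squares itself against it.

Careful with the scale: shifts go in units of 50 mm and turns go in units of 0.05 rad. That gives: 0.03 m is 0.6, -0.0035 m is -0.07.

```bash
R='';python3 drive.py '[[[0.6, -0.07, 0], [0, 0, 0]], [[0.6, -0.07, 0], [0, 0, 0]], [[0.6, -0.07, 0], [0, 0, 0]], [[0.6, -0.07, 0], [0, 0, 0]], [[0.6, -0.07, 0], [0, 0, 0]], [[0.6, -0.07, 0], [0, 0, 0]], [[0.6, -0.07, 0], [0, 0, 0]]]' 0.06
python3 drive.py '[[[0.6, -0.07, 0], [0, 0, 0]], [[0.6, -0.07, 0], [0, 0, 0]], [[0.6, -0.07, 0], [0, 0, 0]], [[0.6, -0.07, 0], [0, 0, 0]], [[0.6, -0.07, 0], [0, 0, 0]], [[0.6, -0.07, 0], [0, 0, 0]], [[0.6, -0.07, 0], [0, 0, 0]]]'
python3 drive.py '[[[0, 0, 0], [0, 0, -2]], [[0, 0, 0], [0, 0, -2]], [[0, 0, 0], [0, 0, -2]], [[0, 0, 0], [0, 0, -2]], [[0, 0, 0], [0, 0, -2]], [[0, 0, 0], [0, 0, -2]], [[0, 0, 0], [0, 0, -2]]]'
python3 drive.py '[[[0, 0, 0], [0, 0, -2]], [[0, 0, 0], [0, 0, -2]], [[0, 0, 0], [0, 0, -2]], [[0, 0, 0], [0, 0, -2]], [[0, 0, 0], [0, 0, -2]], [[0, 0, 0], [0, 0, -1.82]], [[0, 0, 0], [0, 0, 0]]]'
```

```text
time: 0.83
tool_pos: [0.3771, -0.3906, 0.4047]
tool_rot: [-3.142, 0.0, 0.368]
contact_force: [-0.2, -0.1, 0.2]
opening: 0.0603
grip_force: 0.0
time: 1.42
tool_pos: [0.5643, -0.2922, 0.4045]
tool_rot: [-3.141, 0.0, 0.368]
contact_force: [-0.4, -1.2, 0.1]
opening: 0.06
grip_force: 0.0
time: 2.0
tool_pos: [0.5631, -0.2931, 0.4044]
tool_rot: [-3.141, 0.0, 1.073]
contact_force: [0.3, 0.1, -0.3]
opening: 0.0599
grip_force: 0.0
time: 2.58
tool_pos: [0.5631, -0.2931, 0.4045]
tool_rot: [-3.141, -0.0, 1.662]
contact_force: [-0.4, -0.1, -0.7]
opening: 0.0597
grip_force: 0.0
```

Converted, -0.0076 m is -0.152, 0.03 m is 0.6, 0.003 rad is 0.06.

```bash
python3 drive.py '[[[-0.06, -0.152, 0.5], [0, 0, 0.06]], [[0, 0, 0.6], [0, 0, 0]], [[0, 0, 0.6], [0, 0, 0]], [[0, 0, 0.6], [0, 0, 0]], [[0, 0, 0.6], [0, 0, 0]], [[0, 0, 0.6], [0, 0, 0]], [[0, 0, 0.4], [0, 0, 0]], [[0, 0, 0.16], [0, 0, 0]]]'
python3 - <<'E'
from h import *
c=robot.read_camera("top");cv2.imwrite("pics/a1.png",c["image"][170:330,180:480,::-1].repeat(2,0).repeat(2,1))
c=robot.read_camera("scene");cv2.imwrite("pics/a2.png",c["image"][120:320,130:480,::-1].repeat(2,0).repeat(2,1))
E
```

```text
time: 3.25
tool_pos: [0.5548, -0.2962, 0.198]
tool_rot: [-3.137, -0.004, 1.653]
contact_force: [0.9, -0.1, -0.5]
opening: 0.0602
grip_force: 0.0
```

View pics/a2.png

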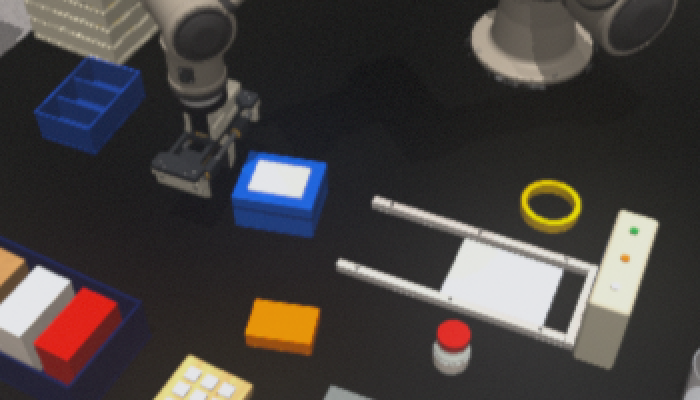

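View pics/a1.png

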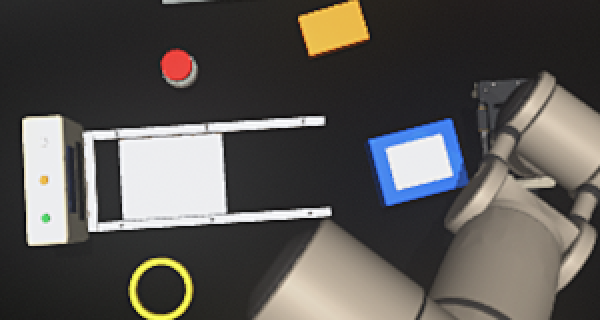

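Box (820–930 in the doubled crop) lies untouched in front of the squared fence, the lane is clear. Now I push slowly.

```bash
cat > m.py <<'E'
from h import *
M=np.array([.5351,-.0625]);th=np.radians(5.05);ex=np.array([np.cos(th),np.sin(th)]);ey=np.array([-ex[1],ex[0]])
prev=np.array([float(v) for v in __import__("sys").argv[1:3]])/1000   # expected lateral, along
P=M+prev[0]*ex+prev[1]*ey
for n in("top","scene"):
    c=robot.read_camera(n);w=c["image"].min(2)>130
    q=np.linalg.inv(c["pose"])@[*P,.065,1];px=(c["fx"]*q[0]/q[2]+c["cx"],c["fy"]*q[1]/q[2]+c["cy"])
    (ce,sz,_)=r=rect(c,blob(w,px),.065);k=cv2.boxPoints(r)
    e=max((k[1]-k[0],k[2]-k[1]),key=np.linalg.norm);e=e*np.sign(e[1])
    d=np.array(ce)/1000-M
    print(n,"lat %.1f along %.1f yaw %.2f"%(d@ex*1e3,d@ey*1e3,np.degrees(np.arctan2(-e[0],e[1])-th)),"size",np.round(sorted(sz),1))
s=robot.observe();d=s["tool_pos"][:2]-M
print("tool lat %.1f along %.1f z %.1f yaw %.2f"%(d@ex*1e3,d@ey*1e3,s["tool_pos"][2]*1e3,np.degrees(s["tool_rot"][2]-np.pi/2-th)),s["contact_force"].round(1),round(s["time"],2))
E
python3 drive.py '[[[0.16, 0, -0.04], [0, 0, 0]], [[0.16, 0, 0], [0, 0, 0]], [[0.16, 0, 0], [0, 0, 0]], [[0.12, 0, 0], [0, 0, 0]], [[0.1, 0, 0], [0, 0, 0]], [[0.1, 0, 0], [0, 0, 0]], [[0.1, 0, 0], [0, 0, 0]], [[0.1, 0, 0], [0, 0, 0]]]'
python3 m.py -4 -115
```

```text
time: 4.02
tool_pos: [0.5515, -0.2468, 0.2041]
tool_rot: [3.141, 0.001, 1.656]
contact_force: [-0.9, -2.6, 1.5]
opening: 0.0599
grip_force: 1.0
top lat 0.5 along -110.6 yaw 5.75 size [61.7 81.7]
scene lat 1.1 along -108.1 yaw 5.82 size [63.  81.4]
tool lat 0.2 along -184.4 z 203.7 yaw -0.16 [ 0.4 -0.6  0.6] 4.12
```

```bash
python3 drive.py '[[[0.1, 0, 0], [0, 0, 0]], [[0.1, 0, 0], [0, 0, 0]], [[0.1, 0, 0], [0, 0, 0]], [[0.1, 0, 0], [0, 0, 0]]]'
python3 m.py 2 -95
```

```text
time: 4.45
tool_pos: [0.5497, -0.2267, 0.2037]
tool_rot: [-3.142, 0.0, 1.656]
contact_force: [-0.3, -1.9, 0.3]
opening: 0.06
grip_force: 0.9
top lat 7.3 along -95.2 yaw -0.14 size [61.8 82.1]
scene lat 7.3 along -91.7 yaw 0.79 size [62.3 81.1]
tool lat 0.2 along -164.2 z 203.6 yaw -0.15 [-0.8  0.2 -0.2] 4.55
```

Converted, 0.005 m is 0.1, -0.0012 m is -0.024.

```bash
python3 drive.py '[[[0.1, -0.024, 0], [0, 0, 0]], [[0.1, -0.024, 0], [0, 0, 0]], [[0.1, -0.024, 0], [0, 0, 0]], [[0.1, -0.024, 0], [0, 0, 0]]]'
python3 m.py 4 -75
```

```text
time: 4.88
tool_pos: [0.5432, -0.207, 0.2037]
tool_rot: [-3.142, -0.0, 1.656]
contact_force: [-0.1, -0.7, -0.0]
opening: 0.0599
grip_force: 0.6
top lat 2.7 along -74.4 yaw -0.14 size [61.8 80.6]
scene lat 2.1 along -71.8 yaw -0.82 size [62.7 81. ]
tool lat -4.8 along -144.2 z 203.6 yaw -0.14 [-0.3  0.3 -0.6] 4.98
```

```bash
python3 drive.py '[[[0.1, -0.024, 0], [0, 0, -0.02]], [[0.1, -0.024, 0], [0, 0, -0.02]], [[0.1, 0, 0], [0, 0, 0]], [[0.1, 0, 0], [0, 0, 0]], [[0.1, 0, 0], [0, 0, 0]], [[0.1, 0, 0], [0, 0, 0]]]'
python3 m.py 0 -44
```

```text
time: 5.48
tool_pos: [0.5383, -0.1773, 0.2037]
tool_rot: [-3.142, 0.0, 1.658]
contact_force: [0.1, -2.0, 1.1]
opening: 0.0602
grip_force: 0.8
top lat -0.0 along -41.5 yaw 0.09 size [62.4 74.5]
scene lat 0.3 along -42.0 yaw 0.39 size [63.  81.2]
tool lat -6.9 along -114.2 z 203.7 yaw -0.02 [-0.2 -0.2 -0.4] 5.58
```

Converted, 0.006 m is 0.12.

```bash
python3 drive.py '[[[0.12, 0, 0], [0, 0, 0]], [[0.12, 0, 0], [0, 0, 0]], [[0.12, 0, 0], [0, 0, 0]], [[0.12, 0, 0], [0, 0, 0]], [[0.12, 0, 0], [0, 0, 0]], [[0.12, 0, 0], [0, 0, 0]], [[0.12, 0, 0], [0, 0, 0]], [[0.12, 0, 0], [0, 0, 0]]]'
python3 m.py 0 5
```

```text
time: 6.25
tool_pos: [0.5342, -0.1294, 0.2037]
tool_rot: [3.142, 0.0, 1.658]
contact_force: [-0.3, -1.9, 0.5]
opening: 0.0603
grip_force: 0.7
top lat -0.1 along 13.2 yaw -90.24 size [61.3 62.7]
scene lat 0.3 along 6.6 yaw -0.20 size [63.1 80.7]
tool lat -6.9 along -66.1 z 203.7 yaw -0.01 [-0.5 -0.5  0.3] 6.35
```

```bash
python3 drive.py '[[[0.12, 0, 0], [0, 0, 0]], [[0.12, 0, 0], [0, 0, 0]], [[0.12, 0, 0], [0, 0, 0]], [[0.12, 0, 0], [0, 0, 0]], [[0.12, 0, 0], [0, 0, 0]], [[0.12, 0, 0], [0, 0, 0]], [[0.12, 0, 0], [0, 0, 0]], [[0.12, 0, 0], [0, 0, 0]]]'
python3 m.py 0 54
python3 drive.py '[[[0.12, 0, 0], [0, 0, 0]], [[0.12, 0, 0], [0, 0, 0]], [[0.12, 0, 0], [0, 0, 0]], [[0.12, 0, 0], [0, 0, 0]], [[0.12, 0, 0], [0, 0, 0]], [[0.12, 0, 0], [0, 0, 0]], [[0.12, 0, 0], [0, 0, 0]], [[0.12, 0, 0], [0, 0, 0]]]'
python3 m.py 0 102
python3 - <<'E'
from h import *
c=robot.read_camera("scene");cv2.imwrite("pics/b2.png",c["image"][120:320,200:500,::-1].repeat(2,0).repeat(2,1))
E
```

```text
time: 7.02
tool_pos: [0.53, -0.0816, 0.2037]
tool_rot: [3.142, 0.0, 1.658]
contact_force: [-0.0, -2.4, 0.6]
opening: 0.06
grip_force: 0.7
top lat 0.1 along 68.7 yaw -93.65 size [47.1 63.6]
scene lat -0.0 along 54.8 yaw -0.60 size [62.6 80.7]
tool lat -6.9 along -18.1 z 203.6 yaw -0.01 [ 0.4 -0.5  0.1] 7.12
time: 7.78
tool_pos: [0.5258, -0.0338, 0.2037]
tool_rot: [-3.142, 0.0, 1.658]
contact_force: [-0.2, -0.6, 1.1]
opening: 0.06
grip_force: 0.7
top lat -0.6 along 122.8 yaw -93.49 size [33.2 60.9]
scene lat 0.2 along 102.3 yaw -0.48 size [63.1 80.1]
tool lat -6.8 along 29.9 z 203.6 yaw -0.01 [ 0.3 -0.4  0.5] 7.88
```

View pics/b2.png

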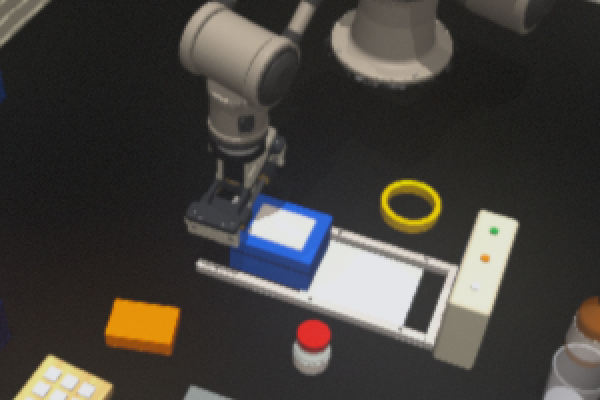

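Box is centred between the rails with the fingers above them. I continue.

```bash
python3 drive.py '[[[0.12, 0, 0], [0, 0, 0]], [[0.12, 0, 0], [0, 0, 0]], [[0.12, 0, 0], [0, 0, 0]], [[0.12, 0, 0], [0, 0, 0]], [[0.12, 0, 0], [0, 0, 0]], [[0.12, 0, 0], [0, 0, 0]], [[0.12, 0, 0], [0, 0, 0]], [[0.12, 0, 0], [0, 0, 0]]]'
python3 m.py 0 150
python3 drive.py '[[[0.12, 0, 0], [0, 0, 0]], [[0.12, 0, 0], [0, 0, 0]], [[0.12, 0, 0], [0, 0, 0]], [[0.12, 0, 0], [0, 0, 0]], [[0.12, 0, 0], [0, 0, 0]], [[0.12, 0, 0], [0, 0, 0]], [[0.12, 0, 0], [0, 0, 0]]]'
python3 m.py 0 193
```

```text
time: 8.6
tool_pos: [0.5216, 0.0141, 0.2037]
tool_rot: [-3.142, 0.0, 1.658]
contact_force: [-0.5, -1.4, 0.7]
opening: 0.0594
grip_force: 0.6
top lat 0.3 along 179.6 yaw -93.39 size [19.4 61. ]
scene lat -0.2 along 150.5 yaw -0.62 size [62.6 80.5]
tool lat -6.8 along 77.9 z 203.7 yaw -0.01 [0.1 0.4 0.1] 8.7
time: 9.28
tool_pos: [0.518, 0.0559, 0.2037]
tool_rot: [-3.142, 0.0, 1.658]
contact_force: [-0.0, -2.0, -0.6]
opening: 0.0601
grip_force: 0.6
top lat 11.9 along 135.1 yaw -7.99 size [ 81.  107.3]
scene lat 0.0 along 192.6 yaw -0.62 size [63.2 80. ]
tool lat -6.7 along 119.8 z 203.7 yaw -0.01 [ 0.6 -0.4  0.2] 9.38
```

```bash
python3 drive.py '[[[0.1, 0, 0], [0, 0, 0]], [[0.1, 0, 0], [0, 0, 0]], [[0.1, 0, 0], [0, 0, 0]], [[0.1, 0, 0], [0, 0, 0]], [[0.1, 0, 0], [0, 0, 0]], [[0.08, 0, 0], [0, 0, 0]], [[0.06, 0, 0], [0, 0, 0]], [[0.02, 0, 0], [0, 0, 0]]]'
python3 m.py 0 225
python3 drive.py '[[[-0.1, 0, 0], [0, 0, 0]], [[-0.3, 0, 0], [0, 0, 0]], [[-0.5, 0, 0], [0, 0, 0]], [[-0.6, 0, 0], [0, 0, 0]], [[-0.6, 0, -0.6], [0, 0, 0]], [[-0.6, 0, -0.6], [0, 0, 0]], [[-0.6, 0, -0.6], [0, 0, 0]], [[-0.6, 0, -0.6], [0, 0, 0]]]'
python3 drive.py '[[[-0.7, 0, -0.2], [0, 0, 0]], [[-0.7, 0, 0], [0, 0, 0]], [[-0.7, 0, 0], [0, 0, 0]], [[-0.7, 0, 0], [0, 0, 0]], [[-0.6, 0, 0], [0, 0, 0]], [[0, 0, 0], [0, 0, 0]], [[0, 0, 0], [0, 0, 0]]]'
python3 m.py 0 225
python3 - <<'E'
from h import *
c=robot.read_camera("top");cv2.imwrite("pics/c1.png",c["image"][170:330,150:450,::-1].repeat(2,0).repeat(2,1))
c=robot.read_camera("scene");cv2.imwrite("pics/c2.png",c["image"][120:320,200:500,::-1].repeat(2,0).repeat(2,1))
E
```

```text
time: 10.05
tool_pos: [0.5151, 0.0886, 0.2037]
tool_rot: [-3.142, 0.0, 1.658]
contact_force: [0.0, -1.1, 0.0]
opening: 0.06
grip_force: 0.6
top lat 23.0 along 249.0 yaw -93.14 size [16.7 74.8]
scene lat 0.2 along 224.3 yaw 0.24 size [63.1 80.6]
tool lat -6.6 along 152.1 z 203.7 yaw -0.05 [-0.3  0.3  1.1] 10.15
time: 10.82
tool_pos: [0.5315, -0.1059, 0.3229]
tool_rot: [-3.141, -0.0, 1.657]
contact_force: [1.2, -0.3, -1.4]
opening: 0.0599
grip_force: 0.0
time: 11.4
tool_pos: [0.5461, -0.2752, 0.331]
tool_rot: [-3.141, -0.001, 1.655]
contact_force: [-0.6, 0.6, -0.6]
opening: 0.0597
grip_force: 0.0
top lat -0.2 along 222.5 yaw -0.13 size [62.7 82.6]
scene lat 0.3 along 224.1 yaw 0.19 size [63.3 81. ]
tool lat -7.3 along -210.6 z 331.3 yaw -0.08 [ 0.4 -0.1  0.6] 11.5
```

View pics/c1.png

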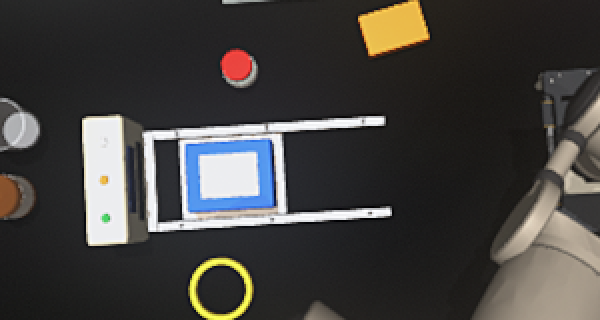

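View pics/c2.png

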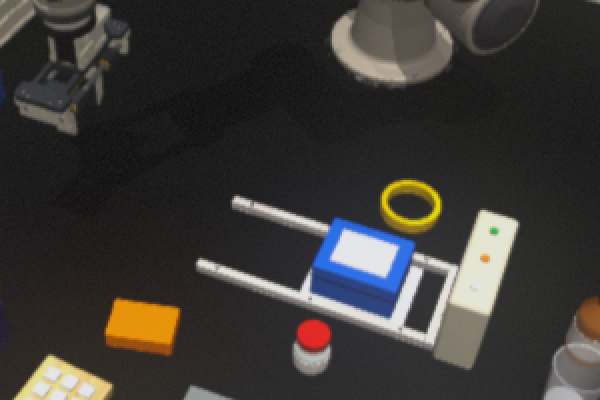

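The box (top crop 188–275 × 138–213) stands on the mat with white showing at both ends. It is centred within about 2 mm and square to 0.2°. The bystanders look unmoved and the robot is clear.

```bash
python3 -c "
from cell import robot
print(robot.hand_in())"
```

```text
the job is handed in; nothing more can be done
None
```

The tip box stands squarely on the reading mat, within about 3 mm of its centre and 0.2° of the lane; I saw no contact with the station or bystanders, the robot is clear, and the job was handed in at about 11.6 s.

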